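# Fit the cam-lock frame hanger to the drying board

## Robot

A 6-joint arm with a two-finger parallel gripper is mounted at the origin on the work surface. World frame = base frame: x ahead of the robot, y to its left, z up, the work surface at z = 0. Lengths are in mm, angles in rad, forces in N, time in s.
With the tool pointing down it reaches from about 350 to 875 mm from the base axis. Payload 4.2 kg.
Tool frame: the origin (TCP) lies midway between the tips of the shut fingers; the grasp point (between the pads) lies 19 mm behind it (env.hold_point_z is the distance from the TCP to the grasp point, in mm); z points along the fingers, x is the direction in which the jaws open and shut, and the axes are right-handed (so a half turn about z gives the same grasp; the last joint's range is limited). The gripper opens to 85 mm and grips with 20 to 120 N. Pads are 22 mm wide; open, the fingers measure 114 mm over their backs; the gripper's body (76 mm by 85 mm) begins 54 mm behind the grasp point. The pads swing forward as they close: fully open they stand 13 mm farther back than shut.
Start: joints at [-1.062, 0.385, 0.008, 0, -1.194, -0.259], TCP at [154.523, -605.576, 231.312] pointing down, gripper open.
Joint ranges: [-3.14, 3.14], [-1.21, 2.06], [-1.07, 1.41], [-3.16, 2.05], [-2.99, -0.16], [-3.1, 3.1]. Speed limits (rad/s): [2.79, 2.79, 3.14, 3.14, 3.14, 3.14].

## Interface

Orientations are given as a rotation vector (axis times angle).
In Python, from rig import env gives the robot as it stands. The module is installed in compiled form; this text tells all that it offers.
- The arm moves only by the tool play_rows, never from a script. Its argument "plan" is a list that holds one entry, the list of rows, each a list of 7 numbers: the turn, a rotation vector about the tool's x, y, z in rad, then the shift along the tool's x, y, z in mm, then the finger opening in mm, from 0 to 85.4. In form: [[[ax, ay, az, dx, dy, dz, claw], ...]]. A call has 1 to 5 rows; each row is the pose to reach, as a shift and turn from the pose commanded when the call began, along the tool's axes at that moment; what a row does not reach only later rows make up. A row lasts 1/8 s, in which the tool goes at most 62.5 mm and 10.7 degrees, less where a joint would pass 70% of its speed; a pose out of reach is approached as far as the arm can. A call with a gripper value outside its range is refused whole. The fingers move at their own pace and stop on an object; "newtons" is the grip in N (left out, the last holds). Time passes only in rows, so rows that repeat a pose let the fingers close. It gives the time, the measured TCP pose, the force and the opening at its end, in the units of the state.
- env.sense(): the state, without advancing time (a new reading comes with each control period).
- env.snapshot(name): name is "scene" or "top" or "wrist"; returns the picture (400x640x3 uint8, red, green, blue); there is no depth.
- env.calibration(name): a dict with "K" (3x3 intrinsics, pixels), "origin" and "attitude" of the camera in the world; the wrist camera has in their place "tool_from_camera" (4x4, takes a point from camera to tool coordinates, whose origin is the TCP and whose axes are the tool frame's). Camera axes: x right, y down, z forward; pixel columns grow to the right and rows downward; lengths in mm; the calibration is good to about 2 mm. A picture is of the moment at which its call begins: read the wrist's pose just before it. calibration takes no time and is no camera call.
- env.hand_in(): hands the job in, once; it reports no verdict.
Trained networks look in the newest picture that a camera, given by its name, has taken for a name from the list of things; names that differ only in an ending like _2 or _b are one class to them, and where a whole thing is asked for, a point or a joint stands for the part that bears it (a point fixed in the world has none). Each returns a list of dicts, best first, with "score" (0 to 1); they miss things now and then, are a little off and sometimes report something else, mostly with a low value. They report only what shows in the picture. A call takes as long as a camera call. They do not tell look-alikes from the thing itself.
- env.find_in(camera, name): "extent" ([left, top, right, bottom] in pixels, round what is visible of it).
The state is a dict: "time_s": time; "qpos": joint angles; "qvel": joint speeds; "joint_efforts": joint torques, N m; "tcp_pos": TCP position; "orientation": TCP orientation; "wrist_force": force on the tool from outside, world axes, zero at the start; "moment": the same for the moment, N m; "width": opening from 0.0 (shut) to 1.0 (fully open).
Only numpy, scipy, OpenCV 4.12 (cv2) and the standard library are available. Lean on these libraries where they do the work, as an engineer would, in place of code of your own. Each camera call takes 0.05 s, during which the arm holds its last target. There are 200 camera calls.

## Task

Take the hanger with the cam lever and the two steel prongs out of the tray, slip its slider into the drying board's track at the open end nearest you, slide it along until it is right up against the stop screw, then press its cam lever all the way down so that it is locked there. Do not shift the stop screw, and leave the other hangers and everything else on the table where they are.

Things in the scene. Friction and masses are not known exactly. Their poses are not given: they have to be found in the camera images.
- hanger: The hanger to fit: upright beech block 36 (x) x 34 (y) x 116 mm (z), about 230 g. Origin: centre of the block's underside, -x front, +x back, z up. A T-slider on its back, a black cam lever on its front, and below that two steel prongs 14 mm up, 11.5 mm either side of the middle, reaching 56 mm ahead of the origin, tips turned up to 29 mm. It stands by itself on its foot.
- hanger_grip (a point): Middle of the hanger's bare upper part, 100 mm above its foot; axes as the hanger's. The block's faces are clear from 84 to 116 mm above the foot. In the tray it can be held only front to back (36 mm), as neighbours stand 9 mm beside it. On the board it can be held only by its sides (34 mm), as its back lies against the board: set it down and take it again in between.
- slider (a point): Centre of the head of the steel T-slider behind the hanger, 70 mm above the foot: head 26 mm high, 7 mm thick, neck 9 mm high, both 34 mm long (y) with rounded ends. Lever open: 8 mm between the block's back and the head, this point 29.5 mm behind the hanger's axis. Closing the lever draws it 4 mm to the block, and it no longer goes into the track.
- cam_lever (a joint): Cam lever angle, rad: 0 = open, sticking straight out in front (starts at 0 to 0.25); 1.57 = locked, straight down along the block's front. Pivot 70 mm above the foot, 27 mm ahead of the hanger's axis, along its y; cam radius 8.5 mm. Stays where left. It clamps the slider on the track's lips (push up to 8 N at the tip), and locks itself by friction.
- lever_tip (a point): Middle of the cam lever's outer end: 45 mm along the lever from its pivot and 6.5 mm off the pivot's middle to the outer side (upper side when open, front when closed). Lever 9 mm wide, its end pad 13 mm wide, 14 mm long, 8 mm thick, the pad's outer face 10.5 mm off the pivot's middle.
- tray: Honey-coloured wooden tray, fixed, 134 (x) x 135 (y) x 61 mm, floor 6 mm thick, with three bays 39 mm wide side by side in y. Origin: centre of its underside. A hanger stands in each bay, front towards -x of the tray; which bay holds the one to fit varies.
- peg_hanger1: Other hanger in the tray, not to be used: same block, but with one round wooden peg on the front and no lever. Origin: centre of its underside.
- peg_hanger2: As peg_hanger1, in another bay.
- board: Fixed upright plywood board, 360 (y) x 262 (z) x 32 mm. Origin on the table, mid-length, in the plane of its front face; -x is its front, +y leads away from the track's open end. Its T-track is let in flush with the face. Feet at both ends (22 x 160 x 30 mm) stick out 44 mm in front. 130 mm beyond mid-length a like hanger is locked, with a 118 mm wide frame on its prongs.
- track_mouth (a point): Middle of the slot at the track's open end (y = -180 mm of the board), in the plane of its face, 210 mm above the table; axes as the board's. Slot 13 mm high, lips 4 mm thick, cavity behind 34 x 13 mm. A hanger in the track has the board's yaw, its foot 140 mm above the table (+-2), its axis 18 to 22 mm in front of the face with the lever open, 18 mm when clamped.
- stop_face (a point): Where the hanger's side meets the stop screw, at slot height in the plane of the board's face; axes as the board's. The stop is a steel thumb-screw 18 mm across, standing 12 mm out of the face, clamped (60 N to shift it). With the block touching it the hanger's axis is 17 mm towards the open end from here. It lies 130 to 220 mm along the track from the open end.
- window_frame: Bystander: wooden frame lying flat, 170 x 130 x 14 mm. Origin: centre of its underside.
- varnish_tin: Bystander: round tin, 80 mm across, 85 mm high.
- brush_tin: Bystander: yellow tin of brushes, 84 mm across, 110 mm high, brushes to 270 mm.
- flat_brush: Bystander: flat brush lying down, 155 mm long.
- keepsake_box: Bystander: small wooden box, 114 x 84 x 60 mm.
There are look-alikes about, which are no part of the job. Leave any blue look-alike of the hanger alone.

How it is judged:
By the outcome, as a careful person would: the job done as asked, in the order asked, and still so for the second after the job is handed in, with the robot touching nothing.
It also fails if it takes over 67 s, if anything falls off the work surface, if the arm or the gripper's body presses on something with over 40 N, if the wrist force passes 120 N, or if a joint passes its speed limit or range.

## Working session

There is one attempt and no reset: what is moved stays moved. The work goes in short steps, Python scripts to look and compute and a tool call to move; the robot and the scene stay as the last step left them, time stands still between calls to the robot, and variables do not carry over. Pictures are saved under pics/ and viewed, about 8 in all and at most 12, crops included, and the job is handed in when it is done.

Besides the shell and the picture viewer there is one more tool, called after "Call:" as name(argument=value, ...), one argument or row to a line, values as JSON. play_rows: Moves the arm, as the interface text tells. Its arguments: {"type":"object","properties":{"plan":{"type":"array"},"newtons":{"type":"number"}},"required":["plan"]}

```bash
mkdir -p pics; cat > h.py <<'E'
import numpy as np, cv2
from scipy.spatial.transform import Rotation as R
from rig import env
def snap(cam,fn=None):
    im=env.snapshot(cam)
    if fn: cv2.imwrite('pics/'+fn,im[:,:,::-1])
    return im
def cal(cam,s=None):
    c=env.calibration(cam); K=np.array(c['K'])
    if cam=='wrist':
        s=s or env.sense(); T=np.eye(4);T[:3,:3]=R.from_rotvec(s['orientation']).as_matrix();T[:3,3]=s['tcp_pos']
        M=T@np.array(c['tool_from_camera']); return K,M[:3,3],M[:3,:3]
    A=np.array(c['attitude'],float)
    if A.shape!=(3,3): A=R.from_rotvec(A).as_matrix() if A.size==3 else R.from_quat(A).as_matrix()
    return K,np.array(c['origin'],float),A
def ray(c,u,v):
    K,o,A=c; return o,A@np.linalg.inv(K)@np.array([u,v,1.])
def onz(c,u,v,z):
    o,d=ray(c,u,v); return o+d*(z-o[2])/d[2]
def proj(c,p):
    K,o,A=c; q=K@(A.T@(np.atleast_2d(p)-o).T); return (q[:2]/q[2]).T
E
python3 - <<'E'
from h import *
ims=[]
for c in ['scene','top']:
    snap(c,c+'0.png'); k=env.calibration(c); print(c,k)
    for n in ['hanger','cam_lever','tray','peg_hanger1','board','track_mouth','stop_face','window_frame','varnish_tin','brush_tin','keepsake_box']:
        try: print(n,[(np.round(d['extent']).tolist(),round(d['score'],2)) for d in env.find_in(c,n)[:4]])
        except Exception as e: print(n,e)
print(env.sense(),env.calibration('wrist'),env.hold_point_z)
E
```

```text
scene {'K': array([[427.42159149,   0.        , 315.92501921],
       [  0.        , 427.42159149, 202.87414809],
       [  0.        ,   0.        ,   1.        ]]), 'origin': array([1115.73254209,  722.47742418, 1205.68515354]), 'attitude': array([-1.05155151, -2.51899971,  0.90573315])}
hanger [([393.0, 247.0, 420.0, 275.0], 0.94), ([461.0, 271.0, 492.0, 305.0], 0.85), ([401.0, 205.0, 418.0, 241.0], 0.71), ([284.0, 256.0, 300.0, 291.0], 0.66)]
cam_lever [([279.0, 274.0, 288.0, 288.0], 0.54), ([461.0, 283.0, 474.0, 294.0], 0.54), ([364.0, 197.0, 370.0, 232.0], 0.36)]
tray [([313.0, 219.0, 372.0, 276.0], 0.82), ([316.0, 254.0, 358.0, 326.0], 0.22)]
peg_hanger1 [([343.0, 234.0, 365.0, 264.0], 0.64), ([330.0, 225.0, 355.0, 251.0], 0.5)]
board [([158.0, 126.0, 279.0, 225.0], 0.71)]
track_mouth [([161.0, 130.0, 276.0, 221.0], 0.81)]
stop_face []
window_frame [([312.0, 219.0, 373.0, 276.0], 0.73), ([218.0, 231.0, 285.0, 283.0], 0.63), ([322.0, 218.0, 349.0, 243.0], 0.57)]
varnish_tin []
brush_tin [([319.0, 256.0, 357.0, 325.0], 0.69)]
keepsake_box [([249.0, 113.0, 271.0, 133.0], 0.82)]
t
[... 1634 characters left out ...]
90e-06]), 'wrist_force': array([-0.13385854,  0.57646557, -0.25085674]), 'moment': array([-0.01168279, -0.02659528, -0.00311032]), 'width': 1.001878845114968} {'K': array([[351.0119964 ,   0.        , 317.68797579],
       [  0.        , 351.0119964 , 199.10133609],
       [  0.        ,   0.        ,   1.        ]]), 'tool_from_camera': array([[ 9.99999832e-01, -5.79979884e-04,  7.68934544e-06,
         9.07038492e-02],
       [ 5.46620587e-04,  9.46750452e-01,  3.21967829e-01,
        -8.25477676e+01],
       [-1.94014755e-04, -3.21967770e-01,  9.46750610e-01,
        -1.42916290e+02],
       [ 0.00000000e+00,  0.00000000e+00,  0.00000000e+00,
         1.00000000e+00]])} 18.700000000000003
```

```bash
python3 - <<'E'
import cv2,numpy as np
a=cv2.imread('pics/top0.png');b=cv2.imread('pics/scene0.png')
A=cv2.resize(a[95:295,140:500],(800,444),interpolation=cv2.INTER_CUBIC)
cv2.imwrite('pics/t1.png',A)
B=cv2.resize(b[100:340,150:510],(800,533),interpolation=cv2.INTER_CUBIC)
cv2.imwrite('pics/s1.png',B)
E
```

```text
(no output)
```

View pics/t1.png

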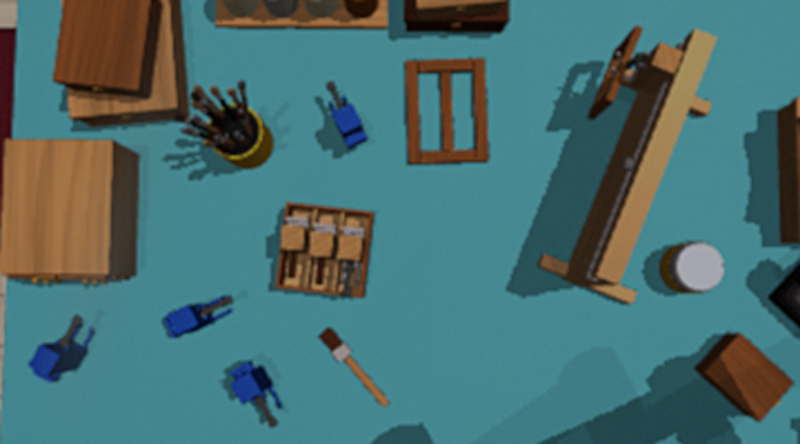

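View pics/s1.png

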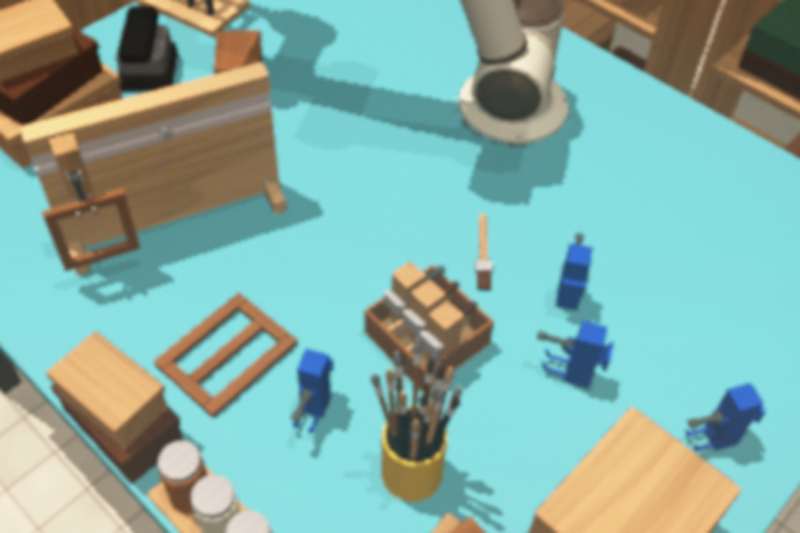

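The one to fit is in the tray's right-hand bay (crop 350,245). It shows grey prongs and a lever in front, while the bays at 293 and 322 show brown pegs. The blue ones at (58,362), (197,317), (250,382) and (348,125) are look-alikes. The board is on the right, with its open end at about (600,285) and the stop at about (628,160).

```bash
python3 - <<'E'
from h import *
c=cal('top'); f=lambda x,y:(140+.45*x,95+.45*y)
for n,x,y,z in [('hangertop',350,247,122),('traytopTL',287,205,61),('TR',373,212,61),('BL',275,292,61),('BR',363,299,61),('boardtop nearR',607,288,262),('boardtop nearL',582,280,262),('far R',716,40,262),('farL',690,32,262),('stop',628,160,210),('frame BR',487,160,14),('frameBL',408,163,14),('footL',542,260,30),('brushtip',385,402,10)]:
    print(n,np.round(onz(c,*f(x,y),z)).astype(int))
print(R.from_rotvec(env.sense()['orientation']).as_matrix().round(3))
E
```

```text
hangertop [492 188 122]
traytopTL [559 290  61]
TR [549 157  61]
BL [425 307  61]
BR [415 172  61]
boardtop nearR [ 432 -158  262]
boardtop nearL [ 442 -125  262]
far R [ 764 -308  262]
farL [ 775 -273  262]
stop [ 610 -201  210]
frame BR [639 -24  14]
frameBL [633 103  14]
footL [ 478 -109   30]
brushtip [252 138  10]
[[-0.247  0.969  0.   ]
 [ 0.969  0.247  0.   ]
 [ 0.     0.    -1.   ]]
```

```bash
cat >> h.py <<'E'
def down(yaw_deg,tilt=0):
    "tool z down, tool x at world yaw; tilt (deg) turns about tool x afterwards"
    a=np.radians(yaw_deg); x=[np.cos(a),np.sin(a),0]; z=[0,0,-1]; y=np.cross(z,x)
    return R.from_matrix(np.array([x,y,z]).T)*R.from_rotvec([np.radians(tilt),0,0])
def plan(wps,start=None,step=55,rot=9.5,claw=85):
    "wps: (pos,R[,claw][,step]) -> prints calls of <=5 rows"
    s=env.sense(); p=np.array(s['tcp_pos']);r=R.from_rotvec(s['orientation'])
    if start: p,r=np.array(start[0],float),start[1]
    poses=[]
    for w in wps:
        q=np.array(w[0],float);rr=w[1];cl=w[2] if len(w)>2 else claw;st=w[3] if len(w)>3 else step
        d=(r.inv()*rr).as_rotvec(); n=max(1,int(np.ceil(max(np.linalg.norm(q-p)/st,np.degrees(np.linalg.norm(d))/rot))))
        for i in range(1,n+1): poses.append((p+(q-p)*i/n,r*R.from_rotvec(d*i/n),cl))
        p,r=q,rr
    s=s if not start else None
    p,r=(np.array(s['tcp_pos']),R.from_rotvec(s['orientation'])) if s else (np.array(start[0],float),start[1])
    for k in range(0,len(poses),5):
        rows=[]
        for q,rr,cl in poses[k:k+5]:
            rows.append([round(float(v),3) for v in (r.inv()*rr).as_rotvec()]+[round(float(v),1) for v in r.inv().apply(q-p)]+[cl])
        print(str([rows]).replace(' ','').replace('-0.0,','0,'))
        a=rows[-1]; p,r=p+r.apply(a[3:6]),r*R.from_rotvec(a[:3])
    print('end',p.round(1),len(poses)/8,'s')
E
python3 - <<'E'
from h import *
plan([([300,-420,420],down(125)),([420,-100,420],down(150)),([492,188,310],down(173))])
E
```

```text
[[[0.0,0,-0.06,24.0,31.1,-31.4,85],[0.0,0,-0.12,48.0,62.3,-62.9,85],[0.0,0,-0.181,71.9,93.4,-94.3,85],[0.0,0,-0.241,95.9,124.5,-125.8,85],[0.0,0,-0.301,119.9,155.7,-157.2,85]]]
[[[0.0,0,-0.06,13.7,36.8,-31.5,85],[0.0,0,-0.122,43.6,75.4,-31.5,85],[0.0,0.0,-0.185,73.6,113.9,-31.5,85],[0.0,0.0,-0.247,103.6,152.4,-31.5,85],[0.0,0.0,-0.309,133.6,191.0,-31.5,85]]]
[[[0.0,0.0,-0.063,16.8,45.8,0.0,85],[0.0,0.0,-0.125,33.7,91.6,0.0,85],[0.0,0.0,-0.187,50.5,137.4,0.0,85],[0.0,0.0,-0.254,72.7,181.6,18.4,85],[0.0,0.0,-0.321,95.0,225.8,36.7,85]]]
[[[0.0,0.0,-0.067,7.1,49.0,18.3,85],[0.0,0.0,-0.134,14.3,97.9,36.7,85],[0.0,0.0,-0.201,21.4,146.9,55.0,85],[0.0,0.0,-0.268,28.6,195.9,73.3,85]]]
end [492.  188.1 310. ] 2.375 s
```

Call:
play_rows(
  plan=[
    [[0,0,-0.06,24,31,-31,85],[0,0,-0.12,48,62,-63,85],[0,0,-0.18,72,93,-94,85],[0,0,-0.24,96,125,-126,85],[0,0,-0.3,120,156,-157,85]],
  ],
)

```text
time_s: 1.82
tcp_pos: [276.6, -449.6, 389.6]
orientation: [1.532, 2.742, -0.0]
wrist_force: [1.5, -0.3, 0.3]
width: 0.996
```

Call:
play_rows(
  plan=[
    [[0,0,-0.06,14,37,-31,85],[0,0,-0.12,44,75,-31,85],[0,0,-0.185,74,114,-31,85],[0,0,-0.247,104,152,-31,85],[0,0,-0.31,134,191,-31,85]],
  ],
)

```text
time_s: 2.45
tcp_pos: [369.0, -235.2, 419.6]
orientation: [1.09, 2.945, 0.0]
wrist_force: [0.7, -0.1, 0.5]
width: 0.997
```

Call:
play_rows(
  plan=[
    [[0,0,-0.063,17,46,0,85],[0,0,-0.125,34,92,0,85],[0,0,-0.187,50,137,0,85],[0,0,-0.254,73,182,18,85],[0,0,-0.32,95,226,37,85]],
  ],
)

```text
time_s: 3.08
tcp_pos: [444.5, -1.7, 382.3]
orientation: [0.606, 3.081, 0.001]
wrist_force: [0.9, -0.3, -0.3]
width: 0.992
```

Call:
play_rows(
  plan=[
    [[0,0,-0.067,7,49,18,85],[0,0,-0.134,14,98,37,85],[0,0,-0.2,21,147,55,85],[0,0,-0.268,29,196,73,85],[0,0,-0.268,29,196,73,85]],
  ],
)

```text
time_s: 3.7
tcp_pos: [491.9, 191.1, 306.8]
orientation: [-0.187, -3.132, 0.004]
wrist_force: [-0.3, -0.5, -0.3]
width: 0.996
```

```bash
python3 - <<'E'
from h import *
s=env.sense();print(s['time_s'],s['tcp_pos'],s['qpos'])
im=snap('wrist','w1.png'); c=cal('wrist',s)
for n in ['hanger','cam_lever','peg_hanger1']: print(n,[(np.round(d['extent']).tolist(),round(d['score'],2)) for d in env.find_in('wrist',n)[:4]])
print(proj(c,[[492,188,122]]))
cv2.imwrite('pics/w1b.png',cv2.resize(im[:,:,::-1],(800,500)))
E
```

```text
3.7 [491.90347031 191.12866087 306.77054098] [ 6.77834048e-01  1.74067610e-01 -9.56407634e-02 -6.96367218e-04
 -1.30558496e+00 -7.97215103e-01]
hanger [([387.0, 276.0, 437.0, 375.0], 0.86), ([92.0, 155.0, 187.0, 222.0], 0.84), ([285.0, 140.0, 384.0, 187.0], 0.68), ([463.0, 212.0, 562.0, 294.0], 0.66)]
cam_lever [([516.0, 229.0, 559.0, 252.0], 0.88), ([336.0, 154.0, 385.0, 167.0], 0.62)]
peg_hanger1 [([287.0, 182.0, 376.0, 229.0], 0.85)]
[[316.84871051 168.0526742 ]]
```

View pics/w1b.png

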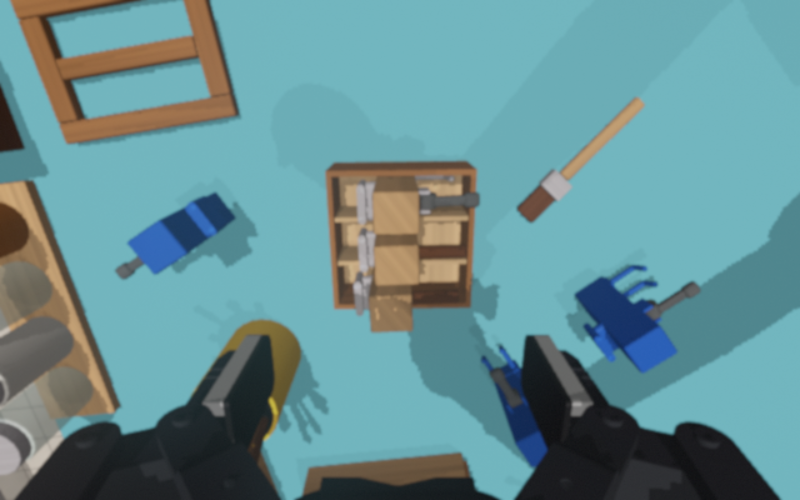

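The hanger with the dark cam lever and steel prong stands in the top bay of this view, at 800-px (397,205), and the other two have no lever. The networks' blue detections don't count. Next I confirm it in an enlarged crop.

```bash
python3 - <<'E'
import cv2
a=cv2.imread('pics/w1.png')[125:275,255:395]
cv2.imwrite('pics/w1c.png',cv2.resize(a,None,fx=4,fy=4,interpolation=cv2.INTER_CUBIC))
E
```

```text
(no output)
```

View pics/w1c.png

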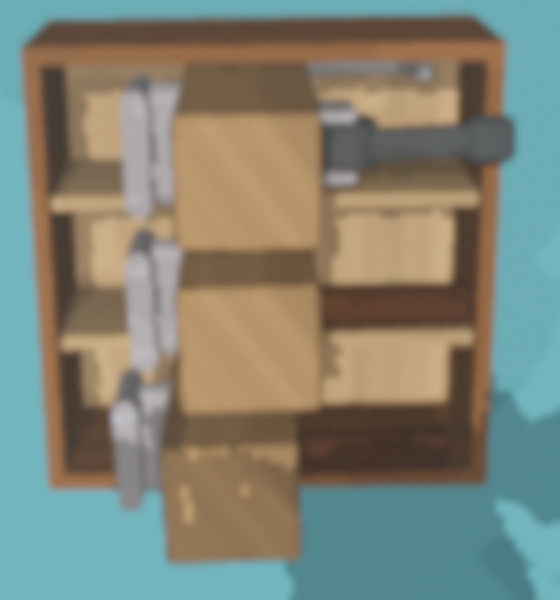

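```bash
python3 - <<'E'
from h import *
s=env.sense(); c=cal('wrist',s)
g=lambda x,y:(255+x/4,125+y/4)
P=[onz(c,*g(x,y),122) for x,y in [(180,110),(320,113),(317,248),(176,250)]]
print(np.round(P,1),np.mean(P,0)); 
T=[onz(c,*g(x,y),61) for x,y in [(26,46),(503,45),(485,485),(52,487)]]
print(np.round(T,1),np.mean(T,0))
for Q in (P,T):
    for i,j in [(1,0),(2,3),(0,3),(1,2)]:
        d=Q[j]-Q[i];print(np.linalg.norm(d).round(1),np.degrees(np.arctan2(d[1],d[0])).round(1))
E
```

```text
[[507.5 169.3 122. ]
 [474.5 174.2 122. ]
 [478.8 207.5 122. ]
 [513.4 203.7 122. ]] [493.54184591 188.69045406 122.        ]
[[552.1 157.9  61. ]
 [420.5 174.1  61. ]
 [435.  308.7  61. ]
 [567.9 292.9  61. ]] [493.87547148 233.38677473  61.        ]
33.4 -8.4
34.7 -6.3
34.9 80.3
33.6 82.5
132.6 -7.0
133.9 -6.8
135.9 83.3
135.5 83.8
```

Confirmed: the top-bay block carries the lever and a steel prong. Its measured centre is (493.5,189), 34 mm across as given, and the tray yaw is -6.8°. Going down to grip it.

```bash
python3 - <<'E'
from h import *
d=down(173.2)
plan([([493.5,189,150],d),([493.5,189,92],d,85,40),([493.5,189,92],d,30),([493.5,189,92],d,30),([493.5,189,92],d,30),([493.5,189,92],d,30)])
E
```

```text
[[[0.0,0.0,-0.002,-0.3,0.3,53.4,85],[0.0,0.001,-0.003,-0.6,0.5,106.7,85],[0.001,0.001,-0.005,-0.9,0.8,160.1,85],[0.001,0.001,-0.005,-0.9,0.8,189.1,85],[0.001,0.001,-0.005,-0.8,0.8,218.1,85]]]
[[[0,0.0,0,0,0,0,30],[0,0.0,0,0,0,0,30],[0,0.0,0,0,0,0,30],[0,0.0,0,0,0,0,30]]]
end [493.5 189.   92. ] 1.125 s
```

Call:
play_rows(
  plan=[
    [[0,0,-0.002,0,0,53,85],[0,0,-0.003,-1,0.5,107,85],[0,0,-0.005,-1,1,160,85],[0,0,-0.005,-1,1,195,85],[0,0,-0.005,-1,1,218,85]],
  ],
)

```text
time_s: 4.53
tcp_pos: [493.2, 188.4, 90.6]
orientation: [-0.188, -3.136, 0.0]
wrist_force: [0.1, 0.1, -0.5]
width: 0.998
```

Call:
play_rows(
  plan=[
    [[0,0,0,0,0,0,85],[0,0,0,0,0,0,28],[0,0,0,0,0,0,28],[0,0,0,0,0,0,28],[0,0,0,0,0,0,28]],
  ],
  newtons=40,
)

```text
time_s: 5.15
tcp_pos: [493.8, 190.0, 92.6]
orientation: [0.185, 3.135, 0.002]
wrist_force: [-1.1, 0.8, 5.9]
width: 0.417
```

Call:
play_rows(
  plan=[
    [[0,0,0,0,0,0,28],[0,0,0,0,0,0,28],[0,0,0,0,0,0,28]],
  ],
)

```text
time_s: 5.52
tcp_pos: [493.8, 190.1, 92.7]
orientation: [0.184, 3.135, 0.001]
wrist_force: [-1.8, 1.4, 5.8]
width: 0.412
```

```bash
python3 - <<'E'
from h import *
d=down(173.2); y=-60
plan([([493.5,189,150],d,28,30),([493.5,189,250],d,28),([500,20,250],down(y+180),28),([500,20,110],down(y+180),28)])
E
```

```text
[[[0.0,0.001,0.001,0.0,-0.5,-28.7,28],[0.001,0.001,0.001,0.1,-1.1,-57.3,28],[0.001,0.001,0.001,0.0,-1.0,-107.3,28],[0.001,0.001,0.001,-0.1,-1.0,-157.3,28],[0.001,0.001,0.156,-4.4,-28.8,-157.4,28]]]
[[[0.0,0.0,0.155,-8.7,-26.8,0.0,28],[0.0,0.0,0.31,-17.3,-53.6,0.0,28],[0.0,0.0,0.464,-26.0,-80.5,0.0,28],[0.0,0.0,0.619,-34.6,-107.3,0.0,28],[0.0,0.0,0.774,-43.3,-134.1,0.0,28]]]
[[[0.0,0.0,0,0.0,-0.1,46.7,28],[0.0,0.0,0,0.0,-0.1,93.4,28],[0.0,0.0,0,0.0,-0.1,140.0,28]]]
end [500.  20. 110.] 1.625 s
```

Call:
play_rows(
  plan=[
    [[0,0,0,0,-0.5,-29,28],[0,0,0,0,-1,-57,28],[0,0,0,0,-1,-107,28],[0,0,0,0,-1,-157,28],[0,0,0.15,-4,-29,-157,28]],
  ],
)

```text
time_s: 6.15
tcp_pos: [496.0, 162.3, 252.7]
orientation: [0.421, 3.105, 0.01]
wrist_force: [0.7, -0.8, -2.8]
width: 0.414
```

Call:
play_rows(
  plan=[
    [[0,0,0.155,-9,-27,0,28],[0,0,0.31,-17,-54,0,28],[0,0,0.464,-26,-80,0,28],[0,0,0.62,-35,-107,0,28],[0,0,0.78,-43,-134,0,28]],
  ],
)

```text
time_s: 6.78
tcp_pos: [499.3, 18.9, 247.7]
orientation: [-1.579, -2.715, 0.001]
wrist_force: [0.6, 0.3, -2.7]
width: 0.416
```

Call:
play_rows(
  plan=[
    [[0,0,0,0,0,46,28],[0,0,0,0,0,93,28],[0,0,0,0,0,130,28],[0,0,0,0,0,140,28],[0,0,0,0,0,140,28]],
  ],
)

```text
time_s: 7.4
tcp_pos: [500.1, 19.9, 108.4]
orientation: [-1.571, -2.72, 0.001]
wrist_force: [0.6, -1.3, -1.7]
width: 0.414
```

```bash
python3 - <<'E'
from h import *
s=env.sense();print(s['time_s'],s['tcp_pos'],s['wrist_force'],s['width']*85.4,s['qpos'])
M=R.from_rotvec(s['orientation']).as_matrix();print(M.round(4), np.degrees(np.arctan2(M[1,0],M[0,0])))
im=snap('wrist'); cv2.imwrite('pics/w2.png',cv2.resize(im[:,:,::-1],(800,500)))
E
```

```text
7.4 [500.1242124   19.87156859 108.41671024] [ 0.55074347 -1.31491783 -1.73735143] 35.328184430560356 [ 3.64839704e-01  3.07365481e-01 -4.60398032e-01  3.75530764e-04
 -8.03454011e-01 -1.41266447e+00]
[[-4.997e-01  8.662e-01 -3.000e-04]
 [ 8.662e-01  4.997e-01 -4.000e-04]
 [-2.000e-04 -5.000e-04 -1.000e+00]] 119.97900611053043
```

View pics/w2.png

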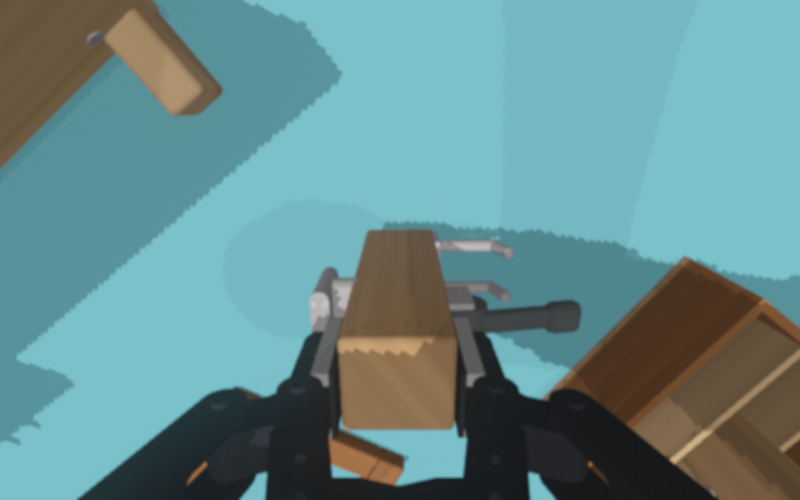

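Call:
play_rows(
  plan=[
    [[0,0,0,0,0,12,28],[0,0,0,0,0,18,28],[0,0,0,0,0,21.5,28],[0,0,0,0,0,23,28],[0,0,0,0,0,23,28]],
  ],
)

```text
time_s: 8.07
tcp_pos: [500.1, 19.9, 86.7]
orientation: [1.571, 2.72, 0.0]
wrist_force: [-3.0, 1.1, 6.6]
width: 0.414
```

```bash
python3 - <<'E'
from h import *
u=down(120); Y=156
p0=np.array([500,20,86.7])
def tcp_for_cam(pos,Rt):
    return np.array(pos)-Rt.apply([0.09,-82.5,-142.9])
V=down(Y,50); n=np.array([np.cos(np.radians(66)),np.sin(np.radians(66)),0])
q=tcp_for_cam([530,50,400],V); print(q, V.as_matrix().round(2))
c=env.calibration('wrist');T=np.array(c['tool_from_camera']);K=np.array(c['K'])
cc=(K,q+V.apply(T[:3,3]),V.as_matrix()@T[:3,:3])
print(proj(cc,[[442,-125,262],[442,-125,210],[600,-195,210],[775,-273,262],[500,20,0]]))
plan([([500,20,200],u),([500,20,330],down(150)),(q,V)],start=(p0,u))
E
```

```text
[507.12690871  -1.59507757 244.94698402] [[-0.91  0.26 -0.31]
 [ 0.41  0.59 -0.7 ]
 [ 0.   -0.77 -0.64]]
[[ 332.51777412   45.88232558]
 [ 330.03445495  107.54078563]
 [ 100.04970779  107.97859119]
 [-250.77144718   46.45315031]
 [ 332.60585126  366.98031034]]
[[[0.0,0.0,0.0,0.0,0.0,-37.8,85],[0.0,0.0,0.0,0.0,0.0,-75.5,85],[0.0,0.0,0.0,0.0,0.0,-113.3,85],[0.0,0.0,-0.131,0.0,0.0,-145.8,85],[0.0,0.0,-0.262,0.0,0.0,-178.3,85]]]
[[[0.0,0.0,-0.131,0.0,0.0,-32.5,85],[0.0,0.0,-0.262,0.0,0.0,-65.0,85],[0.144,-0.027,-0.277,-3.4,-1.7,-50.8,85],[0.287,-0.053,-0.292,-6.8,-3.4,-36.6,85],[0.431,-0.08,-0.306,-10.2,-5.1,-22.5,85]]]
[[[0.145,-0.008,-0.017,-2.5,3.6,14.0,85],[0.29,-0.015,-0.033,-5.0,7.2,28.0,85],[0.436,-0.023,-0.049,-7.5,10.8,42.0,85]]]
end [507.1  -1.6 245. ] 1.625 s
```

Call:
play_rows(
  plan=[
    [[0,0,0,0,0,0,85],[0,0,0,0,0,0,85],[0,0,0,0,0,0,85]],
  ],
)

```text
time_s: 8.45
tcp_pos: [500.0, 19.8, 85.3]
orientation: [1.572, 2.72, 0.0]
wrist_force: [-0.3, 1.0, -0.4]
width: 0.993
```

```bash
python3 - <<'E'
from h import *
u=down(120); V=down(156,55)
q=np.array([560,25,275])
c=env.calibration('wrist');T=np.array(c['tool_from_camera']);K=np.array(c['K'])
cc=(K,q+V.apply(T[:3,3]),V.as_matrix()@T[:3,:3])
print(proj(cc,[[442,-125,262],[442,-125,210],[600,-195,210],[775,-273,262],[500,20,0]]))
plan([([500,20,200],u),([500,20,330],down(150)),(q,V)],start=([500,20,86],u))
E
```

```text
[[375.93074269  62.64401216]
 [368.39623466 113.65242794]
 [180.88611082 113.99021067]
 [-78.40507077  63.07563884]
 [363.99977609 348.99156428]]
[[[0.0,0.0,0.0,0.0,0.0,-38.0,85],[0.0,0.0,0.0,0.0,0.0,-76.0,85],[0.0,0.0,0.0,0.0,0.0,-114.0,85],[0.0,0.0,-0.131,0.0,0.0,-146.5,85],[0.0,0.0,-0.262,0.0,0.0,-179.0,85]]]
[[[0.0,0.0,-0.131,0.0,0.0,-32.5,85],[0.0,0.0,-0.262,0.0,0.0,-65.0,85],[0.158,-0.029,-0.277,-6.5,7.7,-55.8,85],[0.316,-0.059,-0.292,-13.0,15.3,-46.7,85],[0.474,-0.088,-0.305,-19.5,23.0,-37.5,85]]]
[[[0.16,-0.008,-0.016,-8.4,9.0,5.8,85],[0.32,-0.017,-0.032,-16.8,17.9,11.6,85],[0.479,-0.025,-0.048,-25.2,26.9,17.4,85]]]
end [560.  25. 275.] 1.625 s
```

Call:
play_rows(
  plan=[
    [[0,0,0,0,0,-38,85],[0,0,0,0,0,-76,85],[0,0,0,0,0,-114,85],[0,0,-0.131,0,0,-146,85],[0,0,-0.262,0,0,-179,85]],
  ],
)

```text
time_s: 9.07
tcp_pos: [499.7, 19.8, 265.4]
orientation: [1.197, 2.905, 0.0]
wrist_force: [1.0, -0.6, 0.3]
width: 0.992
```

Call:
play_rows(
  plan=[
    [[0,0,-0.131,0,0,-32,85],[0,0,-0.262,0,0,-65,85],[0.158,-0.029,-0.277,-6,8,-56,85],[0.316,-0.059,-0.292,-13,15,-47,85],[0.474,-0.088,-0.305,-20,23,-37,85]],
  ],
)

```text
time_s: 9.7
tcp_pos: [530.9, 22.0, 301.7]
orientation: [-0.695, -2.875, 0.715]
wrist_force: [-0.3, -0.3, -0.9]
width: 0.996
```

Call:
play_rows(
  plan=[
    [[0.16,-0.008,-0.016,-8,9,6,85],[0.32,-0.017,-0.032,-17,18,12,85],[0.48,-0.025,-0.048,-25,27,17,85],[0.48,-0.025,-0.048,-25,27,17,85],[0.48,-0.025,-0.048,-25,27,17,85]],
  ],
)

```text
time_s: 10.32
tcp_pos: [560.4, 24.7, 274.4]
orientation: [-0.549, -2.571, 1.337]
wrist_force: [-0.3, -1.5, -0.0]
width: 0.994
```

```bash
python3 - <<'E'
from h import *
s=env.sense();print(s['time_s'],s['tcp_pos'],s['orientation'],s['qpos'])
im=snap('wrist','w3.png'); cv2.imwrite('pics/w3b.png',cv2.resize(im[:,:,::-1],(800,500)))
np.savez('w3.npz',p=s['tcp_pos'],o=s['orientation'])
E
```

```text
10.325 [560.40708339  24.74226747 274.40281083] [-0.54850147 -2.57127446  1.33727027] [ 0.56078836  0.57292535 -0.06119699  0.48478496 -1.7797817  -1.09533828]
```

View pics/w3b.png

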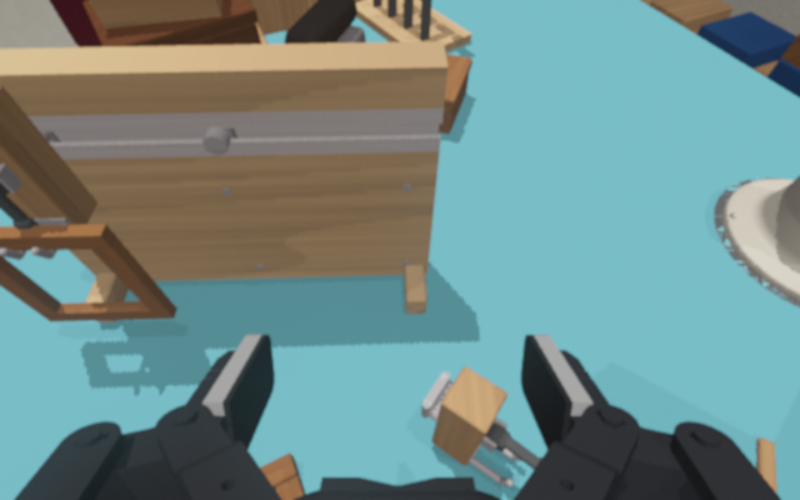

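The tilted view shows the board's open end at (443,110), the stop at (217,140) and my hanger standing free. Enlarging it to measure edges.

```bash
python3 - <<'E'
import cv2
a=cv2.imread('pics/w3.png')[25:145,140:370]
cv2.imwrite('pics/w3c.png',cv2.resize(a,(780,407),interpolation=cv2.INTER_CUBIC))
E
```

```text
(no output)
```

View pics/w3c.png

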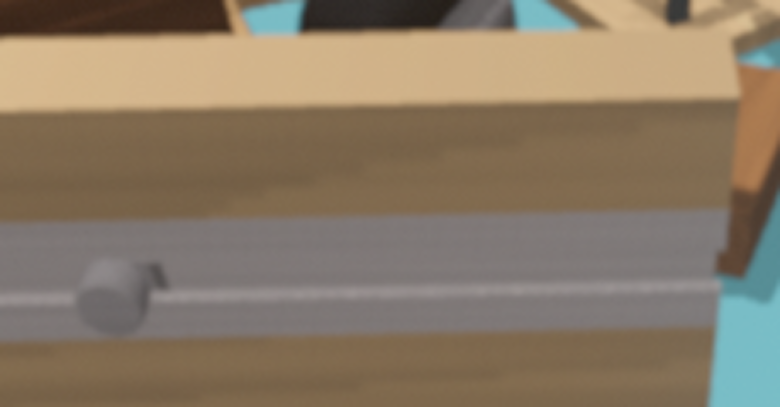

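```bash
python3 - <<'E'
from h import *
z=np.load('w3.npz'); c=cal('wrist',dict(tcp_pos=z['p'],orientation=z['o']))
k=230/780; g=lambda x,y:(140+x*k,25+y*k)
# refine front top edge subpixel by vertical gradient (px cols)
im=cv2.imread('pics/w3.png').astype(float).sum(2)
pts=[]
for u in range(20,352,6):
    col=cv2.GaussianBlur(im,(1,3),0)[45:68,u]; gr=np.diff(col); i=gr.argmin()
    w=np.clip(-gr[max(i-2,0):i+3],0,None); pts.append((u,45.5+(np.arange(max(i-2,0),i+3)[:len(w)]*w).sum()/w.sum()))
pts=np.array(pts); f=np.polyfit(pts[:,0],pts[:,1],1); r=pts[:,1]-np.polyval(f,pts[:,0]); ok=abs(r)<.7; f=np.polyfit(*pts[ok].T,1); print(f,ok.mean(),r.std())
P=[onz(c,u,np.polyval(f,u),262) for u in (20,350)]
d=P[0]-P[1]; yaw=np.degrees(np.arctan2(d[1],d[0])); print('y_b yaw',yaw)
yb=np.r_[np.cos(np.radians(yaw)),np.sin(np.radians(yaw)),0]; nb=np.array([-yb[1],yb[0],0])
if nb[1]<0: nb=-nb
u,v=g(738.5,0)[0],0; v=np.polyval(f,u); C=onz(c,u,v,262); print('corner',C)
def onface(u,v,out=0):
    o,dd=ray(c,u,v); t=((C+nb*out-o)@nb)/(dd@nb); return o+t*dd
for n,x,y,out in [('strip top',727,210,0),('white',719,287,0),('strip bot',709,330,0),('bot left',2,341,0),('stop end face ctr',112,303,12),('stop end L',77,300,12),('stop end R',148,295,12),('near edge slot',720,270,0)]:
    p=onface(*g(x,y),out); print(n,p.round(1),'along',((p-C)@yb).round(1))
# known hanger in picture
print('hanger proj',proj(c,[[500,20,116]])*1.25)
np.savez('board.npz',C=C,yb=yb,nb=nb)
E
```

```text
[-1.80392104e-02  5.99264087e+01] 1.0 0.0953289079577718
y_b yaw -22.291058823177185
corner [ 449.77786534 -142.46089328  262.        ]
strip top [ 449.8 -142.5  229.5] along 0.1
white [ 449.9 -142.5  203.9] along 0.2
strip bot [ 451.5 -143.2  188.1] along 1.9
bot left [ 640.8 -220.8  189.8] along 206.4
stop end face ctr [ 606.8 -193.9  212.8] along 164.8
stop end L [ 615.  -197.2  214. ] along 173.6
stop end R [ 597.2 -189.9  215.2] along 154.4
near edge slot [ 450.1 -142.6  209.9] along 0.4
hanger proj [[473.51716304 395.34396561]]
```

Board fit: front corner (449.8,-142.5), y-axis yaw -22.3°. The slot's lower lip comes out at 203.9, where 203.5 is expected. The stop face is about 155 mm along the track. The standing hanger is where I set it down. Regrasping it by the sides.

```bash
python3 - <<'E'
from h import *
d=down(210)
plan([([520,20,300],down(185)),([500,20,220],d),([500,20,110],d),([500,20,86.5],d,85,15)])
E
```

```text
[[[-0.134,-0.034,-0.067,5.0,-4.6,0.4,85],[-0.268,-0.069,-0.134,10.0,-9.2,0.7,85],[-0.401,-0.103,-0.201,15.0,-13.8,1.1,85],[-0.535,-0.138,-0.268,20.0,-18.4,1.5,85],[-0.669,-0.172,-0.335,25.0,-22.9,1.9,85]]]
[[[-0.134,-0.035,-0.067,5.8,-1.8,-2.9,85],[-0.268,-0.069,-0.134,11.7,-3.6,-5.8,85],[-0.262,-0.089,-0.278,17.0,3.3,20.3,85],[-0.256,-0.108,-0.423,22.4,10.1,46.4,85],[-0.249,-0.127,-0.567,27.7,17.0,72.5,85]]]
[[[0,0,0,-0.1,0.0,55.0,85],[0,0,0,-0.1,0.1,110.0,85],[0,0,0,-0.1,0.1,121.7,85],[0,0,0,-0.1,0.1,133.5,85]]]
end [500.   20.   86.5] 1.75 s
```

Call:
play_rows(
  plan=[
    [[-0.134,-0.034,-0.067,5,-5,0,85],[-0.268,-0.069,-0.134,10,-9,1,85],[-0.401,-0.103,-0.201,15,-14,1,85],[-0.535,-0.138,-0.268,20,-18,1.5,85],[-0.669,-0.172,-0.335,25,-23,2,85]],
  ],
)

```text
time_s: 11.0
tcp_pos: [530.8, 21.1, 295.0]
orientation: [-0.069, -3.061, 0.408]
wrist_force: [0.7, -0.1, 0.6]
width: 0.997
```

Call:
play_rows(
  plan=[
    [[-0.134,-0.035,-0.067,6,-2,-3,85],[-0.268,-0.069,-0.134,12,-4,-6,85],[-0.262,-0.089,-0.278,17,3,20,85],[-0.256,-0.108,-0.423,22,10,46,85],[-0.249,-0.127,-0.567,27.7,17,72.5,85]],
  ],
)

```text
time_s: 11.62
tcp_pos: [499.5, 19.3, 221.1]
orientation: [-0.818, 3.03, -0.001]
wrist_force: [0.6, 0.7, -1.0]
width: 0.996
```

Call:
play_rows(
  plan=[
    [[0,0,0,0,0,0,85],[0,0,0,0,0,0,85]],
  ],
)

```text
time_s: 11.88
tcp_pos: [500.7, 19.8, 221.5]
orientation: [-0.81, 3.034, -0.003]
wrist_force: [-0.3, 0.1, 1.1]
width: 0.995
```

```bash
python3 - <<'E'
from h import *
d=down(210)
s=env.sense();print(s['tcp_pos'])
plan([([500,20,130],d),([500,20,86.5],d,85,22)])
E
```

```text
[500.67219525  19.83862304 221.52775411]
[[[-0.001,0.001,-0.001,0.3,0.3,45.8,85],[-0.002,0.001,-0.002,0.6,0.7,91.5,85],[-0.002,0.001,-0.002,0.6,0.7,113.3,85],[-0.002,0.001,-0.002,0.7,0.8,135.0,85]]]
end [500.   20.   86.5] 0.5 s
```

Call:
play_rows(
  plan=[
    [[-0.001,0.001,-0.001,0.3,0.3,46,85],[-0.002,0.001,-0.002,0.6,0.7,92,85],[-0.002,0.001,-0.002,0.6,0.7,120,85],[-0.002,0.001,-0.002,0.6,0.7,135,85],[-0.002,0.001,-0.002,0.6,0.7,135,85]],
  ],
)

```text
time_s: 12.5
tcp_pos: [499.2, 20.0, 84.4]
orientation: [0.814, -3.03, 0.0]
wrist_force: [0.1, 0.2, 1.0]
width: 0.996
```

Call:
play_rows(
  plan=[
    [[0,0,0,0,0,0,26],[0,0,0,0,0,0,26],[0,0,0,0,0,0,26],[0,0,0,0,0,0,26],[0,0,0,0,0,0,26]],
  ],
  newtons=40,
)

```text
time_s: 13.12
tcp_pos: [499.4, 20.1, 84.9]
orientation: [0.817, -3.031, 0.0]
wrist_force: [-0.6, 0.1, 6.0]
width: 0.393
```

```bash
python3 - <<'E'
from h import *
s=env.sense();print(s['time_s'],s['tcp_pos'],s['width']*85.4,s['wrist_force'])
b=np.load('board.npz');C,yb,nb=b['C'],b['yb'],b['nb']
at=lambda a,o,z:np.r_[(C+yb*a+nb*o)[:2],z]
d=down(210);e=down(157.7)
print(at(-45,20,226))
zc=s['tcp_pos'][2]+140
plan([([500,20,240],d,26),(at(-45,90,zc+15),e,26),(at(-45,40,zc),e,26),(at(-45,20.5,zc),e,26,20)])
E
```

```text
13.125 [499.367427    20.09995056  84.92316615] 33.56153810041302 [-0.63899409  0.0786738   5.95158412]
[ 415.7269993  -106.88648504  226.        ]
[[[0.0,-0.001,0.001,0,-0.1,-51.7,26],[0.0,-0.002,0.002,-0.1,-0.2,-103.4,26],[0.0,-0.002,0.003,-0.1,-0.4,-155.1,26],[0.0,-0.002,0.155,13.4,-4.5,-155.0,26],[0,-0.002,0.307,26.9,-8.6,-155.0,26]]]
[[[0,0,0.152,11.6,-8.0,0.0,26],[0,0,0.304,23.3,-16.0,0.0,26],[0,0,0.456,34.9,-24.0,0.1,26],[0,0,0.609,46.6,-32.0,0.1,26],[0,0,0.609,75.1,-73.1,15.1,26]]]
[[[0,0,0,0.0,-19.5,0,26]]]
end [ 416.  -106.4  224.9] 1.375 s
```

Call:
play_rows(
  plan=[
    [[0,0,0,0,0,-52,26],[0,0,0,0,0,-103,26],[0,0,0,0,0,-155,26],[0,0,0.155,13,-4,-155,26],[0,0,0.307,27,-8.5,-155,26]],
  ],
)

```text
time_s: 13.75
tcp_pos: [478.8, -1.0, 238.5]
orientation: [0.334, -3.117, -0.0]
wrist_force: [-0.5, 0.2, -2.7]
width: 0.39
```

Call:
play_rows(
  plan=[
    [[0,0,0.152,12,-8,0,26],[0,0,0.304,23,-16,0,26],[0,0,0.456,35,-24,0,26],[0,0,0.607,46.6,-32,0,26],[0,0,0.607,60,-51,5,26]],
  ],
)

```text
time_s: 14.38
tcp_pos: [431.3, -63.8, 233.5]
orientation: [-0.605, -3.076, 0.003]
wrist_force: [0.0, -0.2, -1.3]
width: 0.392
```

Call:
play_rows(
  plan=[
    [[0,0,0,0,0,0,26],[0,0,0,0,0,0,26]],
  ],
)

```text
time_s: 14.62
tcp_pos: [432.3, -63.5, 234.0]
orientation: [-0.606, -3.077, 0.003]
wrist_force: [0.7, 0.0, -1.2]
width: 0.387
```

```bash
cat >> h.py <<'E'
def where(s):
    b=np.load('board.npz');C,yb,nb=b['C'],b['yb'],b['nb']; p=np.array(s['tcp_pos'])-C
    M=R.from_rotvec(s['orientation']).as_matrix()
    return 'along %.1f out %.1f z %.1f yaw %.2f tilt %s F(along,out,z) %s w %.1f t %.2f'%(p@yb,p@nb,s['tcp_pos'][2],np.degrees(np.arctan2(M[1,0],M[0,0])),M[2,:2].round(3),np.round([s['wrist_force']@yb,s['wrist_force']@nb,s['wrist_force'][2]],1),s['width']*85.4,s['time_s'])
E
python3 - <<'E'
from h import *
s=env.sense();print(where(s))
im=snap('wrist'); cv2.imwrite('pics/w4.png',cv2.resize(im[:,:,::-1],(800,500)))
print(where(env.sense()))
E
```

```text
along -46.1 out 66.4 z 234.0 yaw 157.74 tilt [ 0.005 -0.003] F(along,out,z) [ 0.6  0.3 -1.2] w 33.1 t 14.62
along -46.0 out 66.6 z 234.1 yaw 157.76 tilt [ 0.004 -0.003] F(along,out,z) [ 0.8 -0.  -1.6] w 33.3 t 14.68
```

View pics/w4.png

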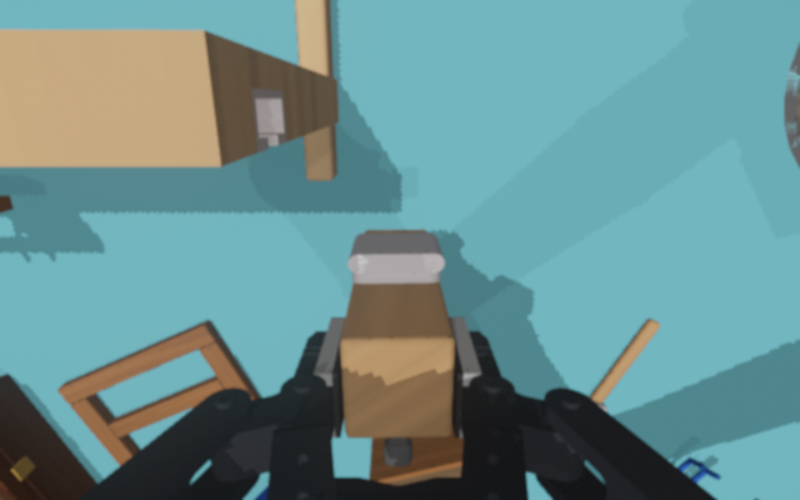

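The hanger is held squarely, with the slider head at (397,258) and the track's end profile at (268,120) in clear view. Checking the offset in this frame.

```bash
python3 - <<'E'
from h import *
s=env.sense();c=cal('wrist',s)
b=np.load('board.npz');C,yb,nb=b['C'],b['yb'],b['nb']
f=lambda u,v,z:(lambda p:((p@yb).round(1),(p@nb).round(1)))(onz(c,u/1.25,v/1.25,z)-C)
print('corner',f(221,166.5,262),'front edge left',f(20,166.5,262))
zt=s['tcp_pos'][2]-84.9
print('blk top back L,R',f(341,338,zt+116),f(459,338,zt+116),'front',f(342,436,zt+116),f(456,436,zt+116))
print('slider head top-back edge?',f(360,231,zt+83),f(435,231,zt+83),'head front top',f(352,253,zt+83),f(443,253,zt+83),'lower?',f(397,283,zt+83))
print('slot',f(270,140,216.5),f(270,147,203.5))
E
```

```text
corner (np.float64(0.4), np.float64(0.5)) front edge left (np.float64(52.5), np.float64(0.5))
blk top back L,R (np.float64(-29.3), np.float64(49.3)) (np.float64(-63.4), np.float64(49.4)) front (np.float64(-28.2), np.float64(84.2)) (np.float64(-64.0), np.float64(84.4))
slider head top-back edge? (np.float64(-32.9), np.float64(26.7)) (np.float64(-58.7), np.float64(26.8)) head front top (np.float64(-29.8), np.float64(34.8)) (np.float64(-61.7), np.float64(34.8)) lower? (np.float64(-45.6), np.float64(46.2))
slot (np.float64(-0.4), np.float64(-2.4)) (np.float64(3.5), np.float64(1.3))
```

```bash
python3 - <<'E'
from h import *
b=np.load('board.npz');C,yb,nb=b['C'],b['yb'],b['nb']
at=lambda a,o,z:np.r_[(C+yb*a+nb*o)[:2],z]
e=down(157.7)
plan([(at(-46,45,225),e,26),(at(-46,20.3,225),e,26,13),(at(-46,20.3,225),e,26,15)])
E
```

```text
[[[-0.003,-0.004,0.001,0.0,-21.6,9.2,26],[-0.003,-0.004,0.001,0.0,-33.9,9.2,26],[-0.003,-0.004,0.001,0.0,-46.3,9.3,26],[-0.003,-0.004,0.001,0.0,-46.3,9.3,26]]]
end [ 414.9 -106.3  225. ] 0.5 s
```

Call:
play_rows(
  plan=[
    [[-0.003,-0.004,0.001,0,-21.5,9,26],[-0.003,-0.004,0.001,0,-34,9,26],[-0.003,-0.004,0.001,0,-46.2,9,26],[-0.003,-0.004,0.001,0,-46.2,9,26],[-0.003,-0.004,0.001,0,-46.2,9,26]],
  ],
)

```text
time_s: 15.3
tcp_pos: [415.3, -106.4, 225.7]
orientation: [0.608, 3.081, 0.0]
wrist_force: [-0.3, 0.2, -2.2]
width: 0.393
```

```bash
python3 - <<'E'
from h import *
s=env.sense();print(where(s))
im=snap('wrist','w5.png'); cv2.imwrite('pics/w5b.png',cv2.resize(im[60:360,150:450,::-1],(600,600),interpolation=cv2.INTER_CUBIC))
E
```

```text
along -45.6 out 20.3 z 225.7 yaw 157.69 tilt [-0.001  0.   ] F(along,out,z) [-0.3  0.1 -2.2] w 33.6 t 15.30
```

View pics/w5b.png

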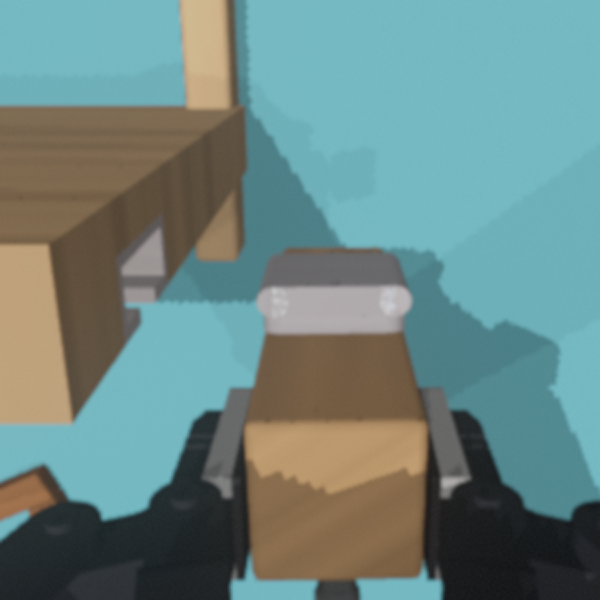

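```bash
python3 - <<'E'
from h import *
s=env.sense();c=cal('wrist',s)
b=np.load('board.npz');C,yb,nb=b['C'],b['yb'],b['nb']
f=lambda u,v,z:(lambda p:((p@yb).round(1),(p@nb).round(1)))(onz(c,150+u/2,60+v/2,z)-C)
print('corner',f(73,422,262),f(5,424,262)); zt=s['tcp_pos'][2]-84.9
print('blk',f(247,420,zt+116),f(427,420,zt+116),f(256,577,zt+116),f(420,577,zt+116))
e=down(157.7)
at=lambda a,o,z:np.r_[(C+yb*a+nb*o)[:2],z]
plan([(at(-25,20.3,225),e,26,7),(at(-15,20.3,225),e,26,5)])
E
```

```text
corner (np.float64(-0.1), np.float64(0.2)) (np.float64(11.7), np.float64(0.5))
blk (np.float64(-29.4), np.float64(2.8)) (np.float64(-61.9), np.float64(2.8)) (np.float64(-29.7), np.float64(37.9)) (np.float64(-62.0), np.float64(37.9))
[[[0.0,0.0,0.0,-6.9,0,0.2,26],[0.0,0.001,0.0,-13.8,-0.1,0.5,26],[0.0,0.001,0.0,-20.7,-0.1,0.7,26],[0.0,0.001,0.0,-25.7,-0.1,0.7,26],[0.0,0.001,0.0,-30.7,-0.1,0.7,26]]]
end [ 443.6 -118.   225. ] 0.625 s
```

Call:
play_rows(
  plan=[
    [[0,0,0,-10,0,0.6,26],[0,0,0,-20,0,0.6,26],[0,0,0,-26,0,0.6,26],[0,0,0,-30,0,0.6,26],[0,0,0,-34,0,0.6,26]],
  ],
)

```text
time_s: 15.98
tcp_pos: [446.5, -119.5, 224.8]
orientation: [-0.608, -3.082, 0.0]
wrist_force: [0.8, 0.1, -2.4]
width: 0.389
```

```bash
python3 -c "
from h import *
print(where(env.sense()))"
```

```text
along -11.7 out 20.0 z 224.8 yaw 157.69 tilt [ 0. -0.] F(along,out,z) [ 0.8  0.4 -2.4] w 33.2 t 15.97
```

Call:
play_rows(
  plan=[
    [[0,0,0,-6,0,0,26],[0,0,0,-12,0,0,26],[0,0,0,-18,0,0,26],[0,0,0,-25,0,0,26],[0,0,0,-32,0,0,26]],
  ],
)

```text
time_s: 16.6
tcp_pos: [476.5, -131.7, 224.9]
orientation: [0.608, 3.082, 0.0]
wrist_force: [-0.1, 0.6, -1.2]
width: 0.391
```

```bash
python3 -c "
from h import *
print(where(env.sense()))"
```

```text
along 20.6 out 20.1 z 224.9 yaw 157.69 tilt [-0.  0.] F(along,out,z) [-0.3  0.6 -1.2] w 33.4 t 16.60
```

Call:
play_rows(
  plan=[
    [[0,0,0,-22,0,0,26],[0,0,0,-46,0,0,26],[0,0,0,-70,0,0,26],[0,0,0,-90,0,0,26],[0,0,0,-105,0,0,26]],
  ],
)

```text
time_s: 17.23
tcp_pos: [574.0, -171.8, 224.5]
orientation: [-0.608, -3.082, 0.0]
wrist_force: [-0.4, 0.6, -2.0]
width: 0.392
```

```bash
python3 -c "
from h import *
s=env.sense();print(where(s))
im=snap('wrist','w6.png'); cv2.imwrite('pics/w6b.png',cv2.resize(im[60:360,150:450,::-1],(600,600),interpolation=cv2.INTER_CUBIC))"
```

```text
along 126.1 out 20.0 z 224.5 yaw 157.68 tilt [ 0. -0.] F(along,out,z) [-0.6  0.4 -2. ] w 33.5 t 17.23
```

View pics/w6b.png

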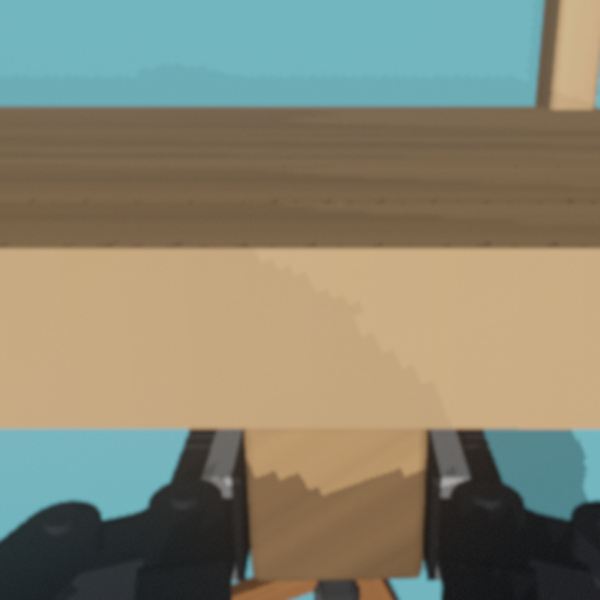

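The slider is running in the track and the block is square to the face. Creeping to the stop, expected about 12 mm on.

Call:
play_rows(
  plan=[
    [[0,0,0,-3,0,0,26],[0,0,0,-6,0,0,26],[0,0,0,-8,0,0,26],[0,0,0,-9,0,0,26],[0,0,0,-9,0,0,26]],
  ],
)

```text
time_s: 17.9
tcp_pos: [581.4, -174.7, 225.1]
orientation: [0.607, 3.082, 0.0]
wrist_force: [0.0, 0.7, -1.7]
width: 0.391
```

Call:
play_rows(
  plan=[
    [[0,0,0,-0.5,0,0,26],[0,0,0,-1,0,0,26],[0,0,0,-1,0,0,26]],
  ],
)

```text
time_s: 18.27
tcp_pos: [582.4, -175.2, 225.0]
orientation: [0.608, 3.082, 0.0]
wrist_force: [-0.0, 0.2, -1.9]
width: 0.392
```

```bash
python3 -c "
from h import *
s=env.sense();print(where(s))"
```

```text
along 135.1 out 20.0 z 225.0 yaw 157.70 tilt [-0.  0.] F(along,out,z) [-0.1  0.2 -1.9] w 33.5 t 18.27
```

Call:
play_rows(
  plan=[
    [[0,0,0,-0.7,0,0,26],[0,0,0,-1.4,0,0,26],[0,0,0,-1.4,0,0,26]],
  ],
)

```text
time_s: 18.65
tcp_pos: [583.8, -175.7, 224.9]
orientation: [0.608, 3.082, 0.0]
wrist_force: [1.0, 0.3, -1.0]
width: 0.388
```

Call:
play_rows(
  plan=[
    [[0,0,0,-0.5,0,0,26],[0,0,0,-1,0,0,26],[0,0,0,-1,0,0,26]],
  ],
)

```text
time_s: 19.02
tcp_pos: [584.6, -176.1, 225.0]
orientation: [0.608, 3.082, 0.0]
wrist_force: [1.0, -0.4, -2.7]
width: 0.39
```

Call:
play_rows(
  plan=[
    [[0,0,0,-0.5,0,0,26],[0,0,0,-1,0,0,26],[0,0,0,-1,0,0,26]],
  ],
)

```text
time_s: 19.4
tcp_pos: [585.6, -176.5, 224.9]
orientation: [0.608, 3.082, -0.0]
wrist_force: [-0.8, -0.3, -1.9]
width: 0.396
```

```bash
python3 -c "
from h import *
s=env.sense();print(where(s))"
```

```text
along 138.6 out 20.0 z 224.9 yaw 157.70 tilt [-0.  0.] F(along,out,z) [-0.7 -0.6 -1.9] w 33.8 t 19.40
```

Call:
play_rows(
  plan=[
    [[0,0,0,-0.8,0,0,26],[0,0,0,-0.8,0,0,26]],
  ],
)

```text
time_s: 19.65
tcp_pos: [586.3, -176.8, 224.9]
orientation: [0.608, 3.082, 0.0]
wrist_force: [-0.9, -0.6, -1.9]
width: 0.388
```

Call:
play_rows(
  plan=[
    [[0,0,0,-0.8,0,0,26],[0,0,0,-0.8,0,0,26]],
  ],
)

```text
time_s: 19.9
tcp_pos: [587.1, -177.1, 225.0]
orientation: [0.608, 3.082, 0.0]
wrist_force: [-0.2, 1.4, -2.0]
width: 0.392
```

Call:
play_rows(
  plan=[
    [[0,0,0,-0.8,0,0,26],[0,0,0,-0.8,0,0,26]],
  ],
)

```text
time_s: 20.15
tcp_pos: [587.3, -177.2, 224.9]
orientation: [-0.608, -3.081, -0.0]
wrist_force: [-2.0, 0.8, -1.5]
width: 0.394
```

Call:
play_rows(
  plan=[
    [[0,0,0,-0.6,0,0,26],[0,0,0,-0.6,0,0,26],[0,0,0,-0.6,0,0,26]],
  ],
)

```text
time_s: 20.52
tcp_pos: [587.4, -177.3, 224.9]
orientation: [-0.607, -3.08, -0.0]
wrist_force: [-5.1, 3.4, -0.5]
width: 0.392
```

```bash
python3 -c "
from h import *
s=env.sense();print(where(s))"
```

```text
along 140.6 out 20.0 z 224.9 yaw 157.69 tilt [ 0.002 -0.   ] F(along,out,z) [-6.   1.2 -0.5] w 33.5 t 20.52
```

The hanger is in contact at along=140.4 with 6 N on the stop, well under 60 N. I lower it onto the lips until they carry its weight, then release.

Call:
play_rows(
  plan=[
    [[0,0,0,0.4,0,0.7,26],[0,0,0,0.4,0,1.4,26],[0,0,0,0.4,0,1.4,26]],
  ],
)

```text
time_s: 20.9
tcp_pos: [587.4, -177.4, 223.6]
orientation: [-0.608, -3.081, 0.0]
wrist_force: [-4.3, 1.8, 0.7]
width: 0.396
```

```bash
python3 -c "
from h import *
s=env.sense();print(where(s))"
```

```text
along 140.6 out 19.8 z 223.6 yaw 157.69 tilt [ 0.001 -0.   ] F(along,out,z) [-4.7  0.1  0.7] w 33.8 t 20.90
```

Call:
play_rows(
  plan=[
    [[0,0,0,0,0,0,60],[0,0,0,0,0,0,70],[0,0,0,0,0,-20,70],[0,0,0,0,0,-60,70],[0,0,0,0,0,-100,70]],
  ],
)

```text
time_s: 21.52
tcp_pos: [588.6, -177.7, 324.9]
orientation: [0.607, 3.08, -0.001]
wrist_force: [1.0, -0.1, 0.6]
width: 0.819
```

```bash
cat > lev.py <<'E'
from h import *
b=np.load('board.npz');C,yb,nb=b['C'],b['yb'],b['nb']
at=lambda a,o,z:np.r_[(C+yb*a+nb*o)[:2],z]
A,OP,ZP=140.4,47,208.7
def on(th,s=45,h=10.5,op=OP):  # TCP on lever outer face, tool square to it (th deg)
    t=np.radians(th); return at(A,op+s*np.cos(t)+h*np.sin(t),ZP-s*np.sin(t)+h*np.cos(t)),down(157.7,th)
E
python3 - <<'E'
from lev import *
s=env.sense();print(where(s))
plan([(at(A,95,310),down(157.7),0),(at(A,93,245),down(157.7,8),0)],claw=0)
E
```

```text
along 141.8 out 20.0 z 324.9 yaw 157.70 tilt [-0.002 -0.   ] F(along,out,z) [1.  0.3 0.6] w 70.0 t 21.52
[[[0,0.001,0.0,0.7,37.5,7.5,0],[0,0.002,0.0,1.4,75.0,14.9,0],[0.07,0.002,0,1.5,74.0,47.4,0],[0.14,0.002,0,1.6,73.0,79.9,0]]]
end [ 614.9 -109.7  245. ] 0.5 s
```

Call:
play_rows(
  plan=[
    [[0,0,0,0.7,37,7,0],[0,0,0,1.5,75,15,0],[0.07,0,0,1.5,74,47,0],[0.14,0,0,1.5,73,80,0],[0.14,0,0,1.5,73,80,0]],
  ],
)

```text
time_s: 22.15
tcp_pos: [613.4, -108.5, 240.4]
orientation: [-0.597, -3.044, 0.215]
wrist_force: [-0.2, -0.5, 0.8]
width: -0.003
```

```bash
python3 - <<'E'
from lev import *
s=env.sense();print(where(s))
im=snap('wrist','w7.png');cv2.imwrite('pics/w7b.png',cv2.resize(im[:,:,::-1],(800,500)))
print(proj(cal('wrist',s),[at(A,20,ZP+46),on(8)[0],on(0)[0]])*1.25)
E
```

```text
along 138.5 out 93.5 z 240.4 yaw 157.79 tilt [ 0.005 -0.142] F(along,out,z) [-0.  -0.5  0.8] w -0.3 t 22.15
[[392.39890633 126.99362872]
 [393.05777571 310.88340196]
 [393.00353154 313.48259937]]
```

View pics/w7b.png

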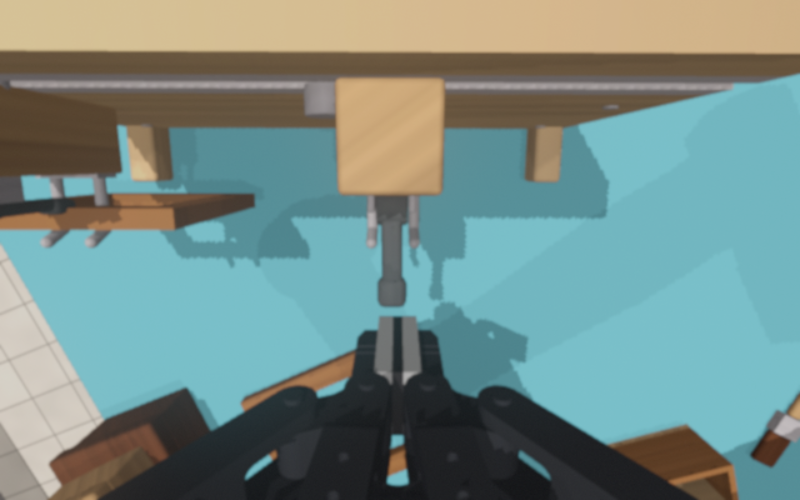

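The hanger sits against the stop at (320,97) and leans out a little in the lever-open slack, lever pad at (392,292). Pressing the lever along its arc.

```bash
python3 - <<'E'
from lev import *
print(where(env.sense()))
plan([on(12,45,20)]+[on(t) for t in (18,24,30,36,42,48)],claw=0)
E
```

```text
along 139.8 out 93.4 z 243.0 yaw 157.76 tilt [ 0.001 -0.14 ] F(along,out,z) [0.8 0.  0.9] w -0.0 t 22.20
[[[0.069,0,0.001,-0.6,5.1,23.7,0],[0.174,0,0.001,-0.6,5.0,37.9,0],[0.279,0,0.001,-0.6,5.0,42.8,0],[0.383,0,0.001,-0.6,4.5,47.6,0],[0.488,0,0.001,-0.6,3.5,52.3,0]]]
[[[0.105,0,0.0,0.0,0.9,4.8,0],[0.21,0,0.0,0.0,1.2,9.6,0]]]
end [ 611.9 -117.2  182.3] 0.875 s
```

Call:
play_rows(
  plan=[
    [[0.07,0,0,-0.6,5,24,0],[0.175,0,0,-0.6,5,38,0],[0.28,0,0,-0.6,5,43,0],[0.383,0,0,-0.6,4.5,47.5,0],[0.383,0,0,-0.6,4.5,47.5,0]],
  ],
)

```text
time_s: 22.82
tcp_pos: [615.7, -111.1, 197.3]
orientation: [-0.569, -2.891, 0.771]
wrist_force: [0.8, 0.2, 1.7]
width: 0.001
```

Call:
play_rows(
  plan=[
    [[0.105,0,0,0,0.9,4.8,0],[0.21,0,0,0,1.2,9.6,0],[0.315,0,0,0,1.2,14.5,0],[0.315,0,0,0,1.2,14.5,0]],
  ],
)

```text
time_s: 23.32
tcp_pos: [612.5, -117.2, 182.9]
orientation: [-0.53, -2.685, 1.192]
wrist_force: [-0.0, 0.9, 0.9]
width: -0.003
```

```bash
python3 - <<'E'
from lev import *
s=env.sense();print(where(s)); 
M=R.from_rotvec(s['orientation']).as_matrix();print('tilt',np.degrees(np.arccos(-M[2,2])))
print([np.round(((on(t)[0]-C)@nb,on(t)[0][2]),1) for t in (36,42,48)])
im=snap('wrist','w8.png');cv2.imwrite('pics/w8b.png',cv2.resize(im[:,:,::-1],(800,500)))
E
```

```text
along 141.0 out 85.1 z 182.9 yaw 157.70 tilt [-0.001 -0.741] F(along,out,z) [-0.4  0.9  0.9] w -0.2 t 23.32
tilt 47.84404331675412
[array([ 89.6, 190.7]), array([ 87.5, 186.4]), array([ 84.9, 182.3])]
```

View pics/w8b.png

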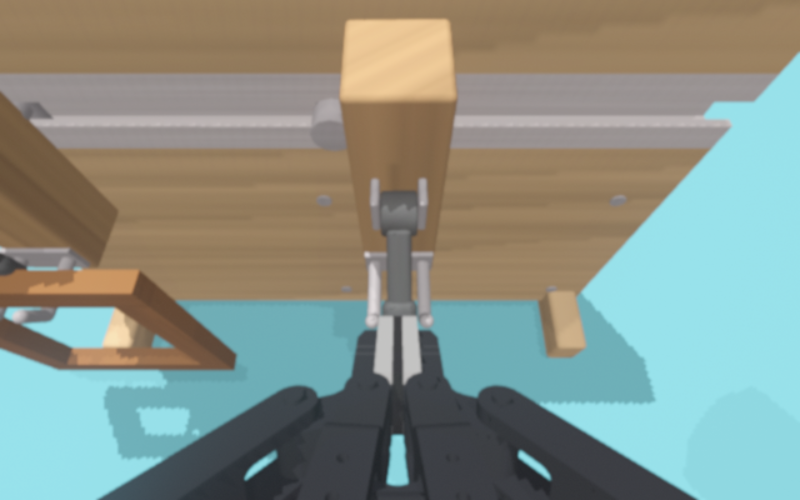

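```bash
python3 - <<'E'
from lev import *
r=down(157.7,48)
plan([(at(A,71,179.5),r,0,5),(at(A,60,176.5),r,0,4)],claw=0)
E
```

```text
[[[0.001,0.0,-0.001,0.1,-2.2,4.2,0],[0.003,0.0,-0.001,0.3,-4.3,8.5,0],[0.004,0.0,-0.002,0.4,-6.5,12.7,0],[0.004,0.0,-0.002,0.4,-8.2,16.1,0],[0.004,0.0,-0.002,0.4,-9.9,19.5,0]]]
[[[0.0,0.0,0.0,0,-1.8,3.4,0]]]
end [ 602.4 -140.2  176.5] 0.75 s
```

Call:
play_rows(
  plan=[
    [[0,0,0,0,-2.2,4.2,0],[0,0,0,0,-4.4,8.5,0],[0,0,0,0,-6.5,12.7,0],[0,0,0,0,-8.2,16,0],[0,0,0,0,-8.2,16,0]],
  ],
)

```text
time_s: 24.0
tcp_pos: [606.0, -133.3, 179.1]
orientation: [-0.532, -2.689, 1.191]
wrist_force: [2.5, 3.3, -0.2]
width: 0.0
```

```bash
python3 - <<'E'
from lev import *
s=env.sense();print(where(s)); 
E
```

```text
along 141.1 out 67.7 z 179.1 yaw 157.72 tilt [-0.003 -0.74 ] F(along,out,z) [ 1.   4.  -0.2] w 0.0 t 24.00
```

Call:
play_rows(
  plan=[
    [[0,0,0,0,-0.9,1.7,0],[0,0,0,0,-1.8,3.5,0],[0,0,0,0,-1.8,3.5,0]],
  ],
)

```text
time_s: 24.38
tcp_pos: [604.6, -136.5, 177.3]
orientation: [-0.53, -2.688, 1.191]
wrist_force: [2.6, 4.5, -1.2]
width: -0.002
```

```bash
python3 - <<'E'
from lev import *
s=env.sense();print(where(s)); 
E
```

```text
along 141.0 out 64.2 z 177.3 yaw 157.75 tilt [-0.003 -0.74 ] F(along,out,z) [ 0.7  5.2 -1.2] w -0.1 t 24.38
```

Call:
play_rows(
  plan=[
    [[0,0,0,0,-1.3,1.5,0],[0,0,0,0,-2,2.2,0],[0,0,0,0,-2,2.2,0]],
  ],
)

```text
time_s: 24.75
tcp_pos: [603.7, -138.6, 176.3]
orientation: [-0.529, -2.69, 1.189]
wrist_force: [3.9, 4.8, -2.8]
width: -0.0
```

Call:
play_rows(
  plan=[
    [[0,0,0,0,-0.7,0.7,0],[0,0,0,0,-1.3,1.5,0],[0,0,0,0,-1.3,1.5,0]],
  ],
)

```text
time_s: 25.12
tcp_pos: [603.1, -140.2, 175.6]
orientation: [-0.529, -2.691, 1.187]
wrist_force: [3.5, 5.7, -4.7]
width: -0.003
```

Call:
play_rows(
  plan=[
    [[0,0,0,0,-0.7,0.7,0],[0,0,0,0,-1.3,1.5,0],[0,0,0,0,-1.3,1.5,0]],
  ],
)

```text
time_s: 25.5
tcp_pos: [602.5, -141.6, 175.0]
orientation: [-0.528, -2.692, 1.186]
wrist_force: [3.5, 8.2, -5.9]
width: 0.002
```

```bash
python3 - <<'E'
from lev import *
s=env.sense();print(where(s)); 
E
```

```text
along 141.0 out 58.7 z 175.0 yaw 157.84 tilt [-0.002 -0.738] F(along,out,z) [ 0.1  8.9 -5.9] w 0.2 t 25.50
```

Call:
play_rows(
  plan=[
    [[0,0,0,0,-1,0.5,0],[0,0,0,0,-1.9,1,0],[0,0,0,0,-1.9,1,0]],
  ],
)

```text
time_s: 25.88
tcp_pos: [602.4, -142.3, 174.9]
orientation: [-0.527, -2.695, 1.183]
wrist_force: [4.7, 11.9, -7.1]
width: 0.001
```

```bash
python3 - <<'E'
from lev import *
s=env.sense();print(where(s)); 
im=snap('wrist','w9.png');cv2.imwrite('pics/w9b.png',cv2.resize(im[0:300,200:440,::-1],(480,600),interpolation=cv2.INTER_CUBIC))
E
```

```text
along 141.1 out 58.1 z 174.9 yaw 157.92 tilt [-0.002 -0.736] F(along,out,z) [-0.2 12.8 -7.1] w 0.1 t 25.88
```

Call:
play_rows(
  plan=[
    [[0,0,0,0,-1.6,0.9,0],[0,0,0,0,-3.2,1.8,0],[0,0,0,0,-3.2,1.8,0]],
  ],
)

```text
time_s: 26.3
tcp_pos: [602.4, -142.7, 174.9]
orientation: [-0.525, -2.701, 1.178]
wrist_force: [4.3, 22.5, -8.6]
width: -0.001
```

```bash
python3 - <<'E'
from lev import *
s=env.sense();print(where(s))
snap('wrist','w10.png')
E
```

```text
along 141.3 out 57.7 z 174.9 yaw 158.11 tilt [-0.004 -0.732] F(along,out,z) [-4.5 22.5 -8.6] w -0.1 t 26.30
```

Call:
play_rows(
  plan=[
    [[0,0,0,0,-1.2,0.8,0],[0,0,0,0,-2.4,1.5,0],[0,0,0,0,-2.4,1.5,0]],
  ],
)

```text
time_s: 26.72
tcp_pos: [602.5, -143.1, 175.0]
orientation: [-0.523, -2.706, 1.174]
wrist_force: [4.1, 31.1, -9.3]
width: 0.001
```

```bash
python3 - <<'E'
from lev import *
s=env.sense();print(where(s))
snap('wrist','w11.png')
E
```

```text
along 141.5 out 57.4 z 175.0 yaw 158.26 tilt [-0.005 -0.73 ] F(along,out,z) [-8.1 30.4 -9.3] w 0.1 t 26.73
```

The force climbs to 30 N with almost no movement, which looks like the lever's end stop. Backing off straight and checking.

Call:
play_rows(
  plan=[
    [[0,0,0,0,5,-6,0],[0,0,0,0,12,-14,0],[0,0,0,0,12,-30,0],[0,0,0,0,12,-60,0],[0,0,0,0,12,-60,0]],
  ],
)

```text
time_s: 27.4
tcp_pos: [619.2, -101.5, 213.2]
orientation: [-0.531, -2.688, 1.194]
wrist_force: [0.3, 0.3, -0.5]
width: -0.002
```

```bash
python3 - <<'E'
from lev import *
s=env.sense();print(where(s))
snap('wrist','w12.png')
for n in ['cam_lever','hanger']: print(n,[(np.round(d['extent']).tolist(),round(d['score'],2)) for d in env.find_in('wrist',n)[:4]])
c=cal('wrist',s); op=45
for zp in (208.7,210):
  for th in (60,75,85,90):
    t=np.radians(th); f=lambda S,h:at(140.4,op+S*np.cos(t)+h*np.sin(t),zp-S*np.sin(t)+h*np.cos(t))
    print(zp,th,proj(c,[f(38,10.5),f(52,10.5),f(52,2.5)]).round(1).tolist())
print('blk top: back,front,  stop ctr',proj(c,[at(140.4,0,255),at(140.4,36,255),at(140.4,36,140),at(157.4+9,12,210)]).round(1).tolist())
im=cv2.imread('pics/w12.png').astype(int)
u=int(round(proj(c,[at(140.4,50,180)])[0][0])); print('col',u)
print([(v,im[v,u-2:u+3].mean(0).astype(int).tolist()) for v in range(80,330,4)])
E
```

```text
along 141.2 out 102.2 z 213.2 yaw 157.74 tilt [-0.004 -0.742] F(along,out,z) [ 0.1  0.4 -0.5] w -0.1 t 27.40
cam_lever [([306.0, 155.0, 332.0, 224.0], 0.9)]
hanger [([282.0, 46.0, 352.0, 247.0], 0.64)]
208.7 60 [[319.7, 238.0], [319.7, 256.6], [319.7, 248.2]]
208.7 75 [[319.7, 229.7], [319.7, 243.6], [319.6, 233.7]]
208.7 85 [[319.6, 222.5], [319.6, 233.3], [319.6, 222.8]]
208.7 90 [[319.6, 218.6], [319.6, 227.7], [319.6, 217.0]]
210 60 [[319.7, 237.2], [319.7, 255.9], [319.7, 247.4]]
210 75 [[319.7, 228.8], [319.7, 242.8], [319.6, 232.9]]
210 85 [[319.6, 221.6], [319.6, 232.5], [319.6, 221.9]]
210 90 [[319.6, 217.7], [319.6, 226.9], [319.6, 216.1]]
blk top: back,front,  stop ctr [[319.5, 44.6], [319.7, 97.5], [319.5, 212.9], [275.8, 123.9]]
col 320
[(80, [140, 188, 226]), (84, [142, 191, 227]), (88, [144, 194, 230]), (92, [142, 191, 228]), (96, [134, 181, 217]), (100, [99, 137, 171]), (104, [70, 100, 127]), (108, [71, 100, 127]), (112, [71, 100, 127]), (116, [71, 100, 127]), (120, [70, 99, 126]), (124, [70, 100, 126]), (128, [71, 99, 126]), (132, [71, 99, 126]), (136, [71, 100, 125]
[... 347 characters left out ...]
67]), (204, [66, 67, 68]), (208, [66, 66, 66]), (212, [85, 86, 85]), (216, [74, 75, 75]), (220, [70, 72, 75]), (224, [88, 115, 137]), (228, [93, 122, 145]), (232, [96, 125, 149]), (236, [136, 143, 135]), (240, [170, 162, 102]), (244, [174, 166, 105]), (248, [174, 166, 105]), (252, [154, 148, 102]), (256, [100, 99, 99]), (260, [100, 99, 99]), (264, [99, 98, 97]), (268, [97, 96, 95]), (272, [97, 96, 95]), (276, [94, 92, 92]), (280, [90, 88, 88]), (284, [91, 89, 88]), (288, [85, 83, 82]), (292, [84, 82, 81]), (296, [84, 81, 80]), (300, [81, 80, 78]), (304, [82, 81, 79]), (308, [67, 65, 62]), (312, [61, 59, 56]), (316, [60, 58, 55]), (320, [58, 55, 53]), (324, [56, 53, 51]), (328, [51, 49, 47])]
```

```bash
python3 - <<'E'
from lev import *
s=env.sense();c=cal('wrist',s)
im=cv2.imread('pics/w12.png').astype(float)
# block front-top edge: left/right ends just above the edge (row 94) at z~256,o~36
def fronts(u,v,o):
    oo,d=ray(c,u,v);t=((C+nb*o-oo)@nb)/(d@nb);return oo+t*d
for v in (70,80,92):
    row=im[v-1:v+2,255:380].mean(0); g=np.abs(np.diff(row,axis=0)).sum(1)
    pk=[i for i in np.argsort(g)[::-1][:8]]; print(v,sorted([(int(i)+255,int(g[i])) for i in pk]))
    for i in sorted(pk): print('   u',i+255.5,'along@top', round(float((onz(c,i+255.5,v,256)-C)@yb),1), end='')
    print()
for v in (118,124,130):
    row=im[v-1:v+2,250:300].mean(0).astype(int); print(v,[(250+i,int(r.sum())) for i,r in enumerate(row)][::2])
cv2.imwrite('pics/w12c.png',im[100:150,250:300])
# expected: stop right limb at along 157.4 o 12, block left front edge
print(proj(c,[at(157.4,12,210),at(157.4,36,210),at(157.4,36,256),at(123.4,36,256),at(175.4,12,210),at(157.4,0,210)]).round(1).tolist())
E
```

```text
70 [(282, 61), (283, 77), (284, 42), (285, 19), (350, 32), (351, 49), (352, 69), (353, 45)]
   u 282.5 along@top 156.1   u 283.5 along@top 155.7   u 284.5 along@top 155.2   u 285.5 along@top 154.8   u 350.5 along@top 124.8   u 351.5 along@top 124.3   u 352.5 along@top 123.9   u 353.5 along@top 123.4
80 [(281, 45), (282, 80), (283, 47), (284, 24), (350, 26), (351, 39), (352, 55), (353, 38)]
   u 281.5 along@top 156.3   u 282.5 along@top 155.8   u 283.5 along@top 155.4   u 284.5 along@top 154.9   u 350.5 along@top 125.1   u 351.5 along@top 124.6   u 352.5 along@top 124.2   u 353.5 along@top 123.7
92 [(280, 33), (281, 52), (282, 39), (283, 19), (351, 25), (352, 36), (353, 39), (354, 30)]
   u 280.5 along@top 156.4   u 281.5 along@top 155.9   u 282.5 along@top 155.5   u 283.5 along@top 155.0   u 351.5 along@top 125.0   u 352.5 along@top 124.6   u 353.5 along@top 124.1   u 354.5 along@top 123.7
118 [(250, 420), (252, 420), (254, 419), (256, 418), (258, 419), (260, 406), (262, 405), (264, 388), (266, 376), (268, 374), (270, 375), (272, 377), (274, 375), (276, 373), (278, 374), (280, 378), 
[... 230 characters left out ...]
), (270, 372), (272, 373), (274, 373), (276, 372), (278, 373), (280, 373), (282, 371), (284, 345), (286, 310), (288, 314), (290, 312), (292, 315), (294, 318), (296, 319), (298, 320)]
130 [(250, 389), (252, 391), (254, 388), (256, 390), (258, 389), (260, 388), (262, 386), (264, 375), (266, 359), (268, 354), (270, 355), (272, 355), (274, 358), (276, 355), (278, 356), (280, 357), (282, 354), (284, 347), (286, 313), (288, 311), (290, 314), (292, 314), (294, 315), (296, 318), (298, 319)]
[[287.7, 124.3], [286.0, 157.6], [277.9, 95.6], [355.4, 95.5], [257.0, 124.3], [288.5, 109.0]][ WARN:0@0.294] global loadsave.cpp:1063 imwrite_ Unsupported depth image for selected encoder is fallbacked to CV_8U.
```

Call:
play_rows(
  plan=[
    [[0,0,0,0,0,-30,0],[0,0,0,0,0,-60,0],[0,0,0,0,0,-60,0],[0,0,0,0,0,-60,0]],
  ],
)

```text
time_s: 28.05
tcp_pos: [633.7, -61.9, 250.0]
orientation: [-0.529, -2.68, 1.195]
wrist_force: [0.4, -0.0, -0.8]
width: -0.002
```

```bash
python3 - <<'E'
from lev import *
print(where(env.sense()))
snap('scene','s9.png')
for n in ['cam_lever','hanger']: print(n,[(np.round(d['extent']).tolist(),round(d['score'],2)) for d in env.find_in('scene',n)[:6]])
print(proj(cal('scene'),[at(140,18,256),at(140,18,140)]).round().tolist())
print(env.hand_in())
E
```

```text
along 139.6 out 144.3 z 250.0 yaw 157.62 tilt [ 0.002 -0.744] F(along,out,z) [ 0.3  0.1 -0.8] w -0.2 t 28.05
cam_lever [([389.0, 248.0, 410.0, 256.0], 0.62), ([459.0, 283.0, 476.0, 296.0], 0.54), ([278.0, 274.0, 290.0, 290.0], 0.37)]
hanger [([282.0, 258.0, 299.0, 292.0], 0.88), ([394.0, 244.0, 421.0, 276.0], 0.81), ([462.0, 273.0, 492.0, 303.0], 0.79), ([225.0, 146.0, 239.0, 175.0], 0.74), ([404.0, 206.0, 417.0, 240.0], 0.59)]
[[231.0, 149.0], [236.0, 174.0]]
the job is handed in; nothing more can be done
None
```

The hanger with the cam lever and steel prongs is on the board, against the stop screw, with its lever pressed down. The job was handed in at about 28 s.

**What I did:** I took it from its bay front to back, stood it on the table, regripped it by its sides and slid it into the track. I lowered the lever in an arc with the shut fingers, pushed it to about 30 N, then backed off.

**Last checks:**
- **Stop:** the hanger met the stop at 140.4 mm along the track with about 6 N, far below the 60 N that would shift it. The stop was measured at about 164 mm both before and after.
- **Hanger position:** afterwards the picture put the hanger's axis at 140.0 mm. The 0.4 mm difference is within measuring error.
- **Lever:** between 13 N and 30 N the fingertip moved only about 0.7 mm. The lever's lower end appeared 5 px beyond where it is expected at 90°, so not short of closed.
- **Robot clear:** the wrist force is about zero and the gripper is well away from the hanger. The scene camera finds the hanger on the board where it should be.

**Not confirmed:**
- I had used up the 12 viewable pictures before the final state, so the closed lever was checked only by force and pixel measurements.
- The image-based stop position sits 1.5–2 mm nearer the open end than where contact was felt, which I put down to calibration error.
- I did not recheck the other hangers and table items one by one. No unexpected forces showed up during the moves.

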